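Refit the centrifuge lid with its hinge pin

ROBOT

A 6-joint arm with a two-finger parallel gripper is mounted at the origin on the work surface. World frame = base frame: x ahead of the robot, y to its left, z up, the work surface at z = 0. Lengths are in m, angles in rad, forces in N, time in s.
With the tool pointing down it reaches from about 0.3 to 0.775 m from the base axis. Payload 14.6 kg.
Tool frame: the origin (TCP) lies midway between the tips of the shut fingers; the grasp point (between the pads) lies 19 mm behind it; z points along the fingers, y is the line along which they close (so a half turn about z gives the same grasp; the last joint's range is limited). The gripper opens to 94 mm and grips with 3 to 60 N. Pads are 16 mm wide; open, the fingers measure 119 mm over their backs; the gripper's body (75 mm by 177 mm) begins 78 mm behind the grasp point.
Start: joints at [1.053, 0.3, 1.521, -0, 1.321, -0.067], TCP at [0.24, 0.495, 0.205] pointing down, gripper open.
Joint ranges: [-3.03, 3.03], [-0.79, 2.21], [0.23, 2.52], [-1.04, 4.18], [0, 3.07], [-2.55, 2.55]. Speed limits (rad/s): [2.22, 2.22, 2.57, 3.14, 3.14, 3.14].

INTERFACE

Orientations are given as [roll, pitch, yaw] about the fixed x, y, z axes, in that order (R = Rz(yaw) Ry(pitch) Rx(roll)).
In Python, from station import telemetry, optics, ctrl gives the robot as it stands.
- The arm moves only by the tool carry_out, never from a script. Its argument "plan" is a list that holds one entry, the list of rows, each a list of 7 numbers: the shift along the tool's x, y, z in mm, then the turn, a rotation vector about the tool's x, y, z in rad, then the finger opening in mm, from 0 to 94. A call has 1 to 20 rows; each row shifts and turns the commanded pose from where the row before left it, along the tool's axes as they then stand; what a row does not reach is not made up. A row lasts 1/12 s, in which the tool goes at most 41.7 mm and 7.16 degrees, less where a joint would pass 70% of its speed; a pose out of reach is approached as far as the arm can. A call with a gripper value outside its range is refused whole. The fingers move at their own pace and stop on an object; "squeeze" is the grip in N (left out, the last holds). Time passes only in rows, so rows that do not move let the fingers close. It gives the time, the measured TCP pose, the force, the opening and the grip force at its end, in the units of the state.
- telemetry.get_obs(): the state, without advancing time (a new reading comes with each control period).
- optics.camera(name): name is "scene" or "top" or "wrist"; returns a dict with "pixels" (384x512x3 uint8, red, green, blue), "intrinsics" (3x3 intrinsics, pixels), "origin" and "rotation" of the camera in the world. Camera axes: x right, y down, z forward; pixel columns grow to the right and rows downward; lengths in m; the calibration is good to about 2 mm. A picture is of the moment at which its call begins. There is no depth.
- ctrl.hand_in(): hands the job in; it is judged then, once.
The state is a dict: "time_s": time; "qpos": joint angles; "joint_vel": joint speeds; "tau": joint torques, N m; "ee_pos": TCP position; "eef_rot": TCP orientation; "force": force on the tool from outside, world axes, zero at the start; "moment": the same for the moment, N m; "grip_width": finger opening in m; "grip_force": force on a finger pad.
Only numpy, scipy, OpenCV 4.12 (cv2) and the standard library are available. Lean on these libraries where they do the work, as an engineer would, in place of code of your own. Each camera call takes 0.05 s, during which the arm holds its last target. There are 200 camera calls.

TASK

The lid of the little bench centrifuge is off after cleaning: set it gently back on the machine, closed, with its hinge knuckle between the machine's two. Then draw the T-handled hinge pin out from under the tube rack and slide it in at the open end of the hinge, through all three knuckles, until it is fully home with its T handle up against the knuckle. Leave the other things on the bench where they stand.

Things in the scene. Friction and masses are not known exactly. Their poses are not given: they have to be found in the camera images.
- centrifuge: White bench centrifuge, fixed, dark fascia in front; 250 mm deep (x), 230 wide (y), flat deck 130 above the bench. Origin: centre of its underside; z up, +x to the rear. In the deck a round bowl, 124 across, centre 22 ahead of the origin (x = -22, y = 0). The hinge stands along the deck's rear (see hinge_mouth, hinge_mid).
- hinge_mouth (a point): Centre of the open mouth of the hinge bore: the pin goes in here, towards +y. On the machine's axes (shared by the hinge points) it lies at x = 98, y = -75, z = 154 mm, 24 above the deck. It is the outer face of the first of the machine's two black knuckles: tubes 21 across, bore 13, each 36 long on a block 21 wide, at y = -75 to -39 and 39 to 75.
- hinge_mid (a point): Point on the hinge axis (machine's x = 98, y = 0, z = 154 mm) midway between the machine's two knuckles, where the middle of the lid's knuckle belongs. The space between them is 78 mm wide. Axes as the centrifuge's.
- hinge_end (a point): Point on the hinge axis at the closed end of the bore, 150 mm from the mouth (machine's y = 75), where the pin's tip comes to lie. Axes as the centrifuge's.
- lid_grip (a point): Loose lid, 0.36 kg: smoked plate 164 x 170 x 7 mm on a spigot 8 deep, 117 across tapering to 109, which drops into the bowl with 3 mm play so that the plate lies on the deck. This point is in the black bar handle in the middle: 22 (x) by 52 (y), from 15 to 45 above the lid's underside; the point is 37 above it, 29 above the deck when on. Axes: z up, +x to its knuckle; as the machine's when on.
- lid_knuckle (a point): Middle of the lid's hinge knuckle, on its bore axis: a black tube 21 mm across, bore 13, 72 long (along lid y), behind the plate, 120 mm from the handle (lid x), 32 above the lid's underside. Axes as the lid's.
- pin_middle (a point): Loose steel hinge pin, 0.11 kg: round shank 10 mm thick, 150 long, with a T handle 38 long, 10 thick across one end, lying flat. The point is the shank's middle, on its axis; +x to the tip, y along the T bar. At the start some 110 mm of it stick out before the rack, the T end lies beneath: draw it out along its length, then lift. Let go part-way in the hinge it stays, drooping slightly.
- pin_tip (a point): The pin's tip, on the axis, 75 mm from the middle; its last 12 mm taper to 4 mm across. Axes as the pin's.
- pin_shoulder (a point): The point on the pin's axis where the shank meets the T bar (75 mm from the middle; the T bar's axis is 5 mm beyond). It comes to lie at the hinge mouth. Axes as the pin's.
- tube_rack: White test-tube rack with capped tubes, fixed; 70 mm deep (x), 206 wide (y), 140 high with the tubes, on two end plates with a free space 30 mm high under its lowest shelf. Origin: centre of its underside; the pin sticks out on its -x side.
- strip_tub: Bystander: test-strip tub 48 mm across, 105 high. Origin at the centre of its underside.
- sample_cup: Bystander: capped sample cup 40 mm across, 45 high, beside the pin. Origin at the centre of its underside.
- dropper: Bystander: small dropper bottle 29 mm across, 62 high, near the lid. Origin at the centre of its underside.
- reagent: Bystander: amber reagent bottle 56 mm across, 85 high. Origin at the centre of its underside.
- specimen_jar: Bystander: capped specimen jar 60 mm across, 60 high. Origin at the centre of its underside.
- marker: Bystander: marker pen 138 mm long, lying. Origin at the centre of its underside.
Things that resemble listed ones, but are neither listed nor needed, are in the scene too. Leave any yellow look-alike of the part that bears lid_grip alone.

How it is judged:
On the way, in this order (a step that is already met when the one before it is completed fails the run):
1. the lid lies closed on the machine, its knuckle between the machine's two, and is let go (distance between lid_knuckle and hinge_mid below 0.007 m and angle between lid_grip's own z axis and vertical below 0.04 rad and contact force between lid and the fingers below 0.1 N), for 0.2 s.
2. the pin is through the first knuckle and in the lid's knuckle (y of pin_tip in the frame of hinge_mouth above 0.041 m and x of pin_tip in the frame of hinge_mouth between -0.008 and 0.008 m and z of pin_tip in the frame of hinge_mouth between -0.008 and 0.008 m), for 0.1 s.
At the end, for the whole second after the job is handed in: The lid lies closed on the machine (flat within 0.04 rad, square within 0.06 rad), its knuckle within 7 mm of the middle of the hinge; the pin is through all three knuckles, its shoulder within 6 mm of the mouth and its tip within 6 mm of the closed end; lid and pin at rest (distance between pin_shoulder and hinge_mouth below 0.006 m and distance between pin_tip and hinge_end below 0.006 m and distance between lid_knuckle and hinge_mid below 0.007 m and angle between lid_grip's own z axis and vertical below 0.04 rad and angle between the x axis of lid_grip and the x axis of centrifuge, either way round below 0.06 rad and linear speed of each of pin, lid below 0.02 m/s); the robot touches nothing.
It fails at once if a bystander is pushed more than 30 mm from its place (distance of any of strip_tub, sample_cup, dropper, reagent, specimen_jar, marker from where it was at the start of the episode above 0.03 m).
It fails at once if a bystander is knocked over (angle between any of strip_tub, sample_cup, dropper, reagent, specimen_jar's own z axis and vertical above 0.5 rad).
It fails at once if the lid is dropped (it falls free, out of the fingers, at over 0.5 m/s: from more than about 13 mm) (contact force between lid and the fingers below 0.05 N and linear speed of lid above 0.5 m/s).
It also fails if it takes over 72 s, if anything falls off the work surface, if the arm or the gripper's body presses on something with over 40 N, if the wrist force passes 120 N, or if a joint passes its speed limit or range.

## Working session

There is one attempt and no reset: what is moved stays moved. The work goes in short steps, Python scripts to look and compute and a tool call to move; the robot and the scene stay as the last step left them, time stands still between calls to the robot, and variables do not carry over. Pictures are saved under pics/ and viewed, at most 10 in all, crops included, and the job is handed in when it is done.

Besides the shell and the picture viewer there is one more tool, called in YAML: its name, and indented under it one key for each argument. carry_out: Moves the arm, as the interface text tells. Its arguments: {"type":"object","properties":{"plan":{"type":"array","items":{"type":"array","items":{"type":"array","items":{"type":"number"}}}},"squeeze":{"type":"number"}},"required":["plan"]}

```bash
mkdir -p pics; ls
python3 - <<'E'
from station import telemetry, optics, ctrl
import cv2,numpy as np
print(telemetry.get_obs())
for n in ["scene","top"]:
    c=optics.camera(n); cv2.imwrite(f"pics/{n}0.png",cv2.resize(c["pixels"][:,:,::-1],(800,600),interpolation=cv2.INTER_CUBIC))
    print(n,c["intrinsics"],c["origin"],c["rotation"])
    np.savez(n+"0.npz",**c)
E
```

```text
pics
{'time_s': 0.0, 'qpos': array([ 1.05340431e+00,  3.00491563e-01,  1.52158942e+00, -5.36395128e-06,
        1.32065908e+00, -6.66191670e-02]), 'joint_vel': array([0.00069869, 0.00167449, 0.00051332, 0.00084214, 0.00227175,
       0.00018161]), 'tau': array([ 1.52254630e-03, -5.31798720e+01, -3.52737129e+01,  7.09382258e-02,
        2.43862916e-02, -9.44569138e-05]), 'ee_pos': array([0.23950019, 0.49483135, 0.20487157]), 'eef_rot': array([-3.14044744e+00, -7.11989773e-05,  2.69082110e+00]), 'force': array([ 0.87996698,  0.78033573, -0.50464941]), 'moment': array([ 0.00924896, -0.02501983,  0.00989971]), 'grip_force': 0.0, 'grip_width': 0.09430024698103884}
scene [[450.0763926    0.         264.41471376]
 [  0.         450.0763926  190.50993885]
 [  0.           0.           1.        ]] [1.24311021 0.42874907 1.02923589] [-2.38697897  0.00325346  2.1210963 ]
top [[367.14663577   0.         257.68682849]
 [  0.         367.14663577 194.89261257]
 [  0.           0.           1.        ]] [ 0.38960121 -0.0207443   1.2088752 ] [-3.04991806 -0.00409366 -1.57427416]
```

View pics/scene0.png

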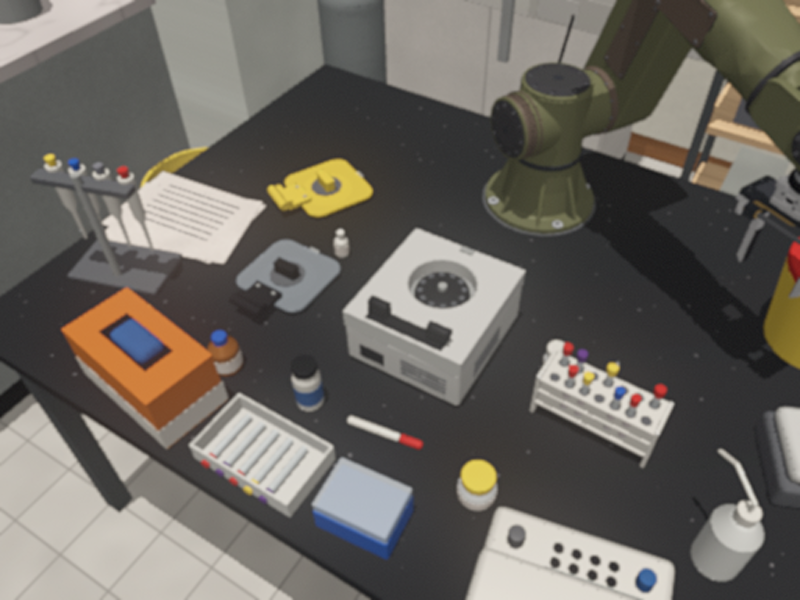

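View pics/top0.png

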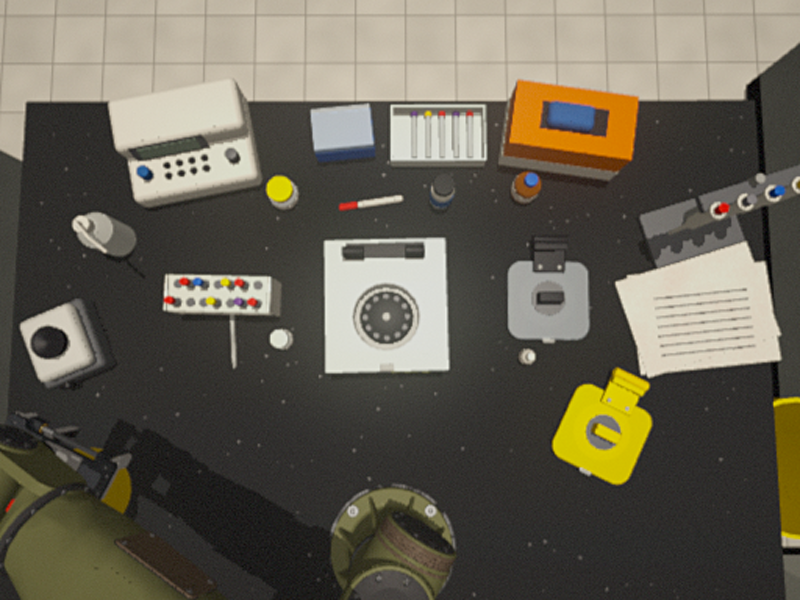

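The top view shows the machine at (386,305), with its hinge at (384,250). There are two lids: the smoked grey one at (548,298) and the yellow look-alike at (603,432). The grey one fits the description, since it is smoked with a black bar handle and knuckle. The pin is at (234,340), its tip towards the robot under the rack at (222,295). The sample cup is at (281,339) and the dropper at (528,356).

```bash
cat > h.py <<'E'
import numpy as np, cv2
from scipy.spatial.transform import Rotation as R
def ray(c,uv,z):
    "pixels (512x384 scale) -> world points on plane z"
    K=c["intrinsics"]; M=R.from_euler("xyz",c["rotation"]).as_matrix()
    uv=np.atleast_2d(uv).astype(float)
    d=np.c_[uv,np.ones(len(uv))]@np.linalg.inv(K).T@M.T
    o=np.asarray(c["origin"]); return o+d*((z-o[2])/d[:,2])[:,None]
def proj(c,P):
    M=R.from_euler("xyz",c["rotation"]).as_matrix()
    q=(np.atleast_2d(P)-c["origin"])@M@np.asarray(c["intrinsics"]).T
    return q[:,:2]/q[:,2:]
def snap(name,f=None,box=None,k=1):
    from station import optics
    c=optics.camera(name); im=c["pixels"][:,:,::-1].copy()
    np.savez(f or name,**c)
    if f:
        if box: im=im[box[1]:box[3],box[0]:box[2]]
        cv2.imwrite(f"pics/{f}.png",cv2.resize(im,None,fx=k,fy=k,interpolation=cv2.INTER_CUBIC))
    return c
def delta(obs,target,yaw):
    "shift in tool axes (mm) and world rpy target tool-down with yaw"
    M=R.from_euler("xyz",obs["eef_rot"]); T=R.from_euler("xyz",[np.pi,0,yaw])
    return M.inv().apply(np.array(target)-obs["ee_pos"])*1000,(M.inv()*T).as_rotvec()
E
python3 - <<'E'
from h import *
c=np.load("top0.npz"); s=.64
def w(n,u,v,z): print(n,ray(c,[[u*s,v*s]],z)[0].round(4))
for n,u,v in [("TL",323,239),("TR",447,238),("BR",449,373),("BL",326,374)]: w(n,u,v,.13)
w("bowl",386,316,.13); w("hinge L",343,250,.16); w("hinge R",424,249,.16)
w("handle",549,298,.045); w("lidknL",533,241,.04); w("lidknR",567,241,.04)
w("pin tip",234,367,.005); w("pin at rack",233,317,.005)
w("cup",281,338,.045);w("rackL",164,313,.1);w("rackR",279,317,.1); w("yellow",603,432,.04); w("dropper",528,355,.06)
im=c["pixels"][:,:,::-1]
a=cv2.resize(im[140:245,310:400],None,fx=4.4,fy=5,interpolation=3)
b=cv2.resize(im[160:245,100:190],None,fx=4.4,fy=5,interpolation=3)
H=max(a.shape[0],b.shape[0]);pad=lambda x:np.pad(x,((0,H-x.shape[0]),(0,0),(0,0)))
cv2.imwrite("pics/conf.png",np.hstack([pad(a),pad(b)]))
E
```

```text
TL [0.6147 0.126  0.13  ]
TR [ 0.6161 -0.1107  0.13  ]
BR [ 0.36   -0.1117  0.13  ]
BL [0.359 0.118 0.13 ]
bowl [0.4671 0.0059 0.13  ]
hinge L [0.5877 0.0847 0.16  ]
hinge R [ 0.5892 -0.0653  0.16  ]
handle [ 0.509  -0.3248  0.045 ]
lidknL [ 0.6282 -0.2961  0.04  ]
lidknR [ 0.628  -0.3665  0.04  ]
pin tip [0.3706 0.3258 0.005 ]
pin at rack [0.475  0.3304 0.005 ]
cup [0.4293 0.2206 0.045 ]
rackL [0.4765 0.4362 0.1   ]
rackR [0.468  0.2137 0.1   ]
yellow [ 0.2387 -0.4273  0.04  ]
dropper [ 0.3932 -0.2758  0.06  ]
```

View pics/conf.png

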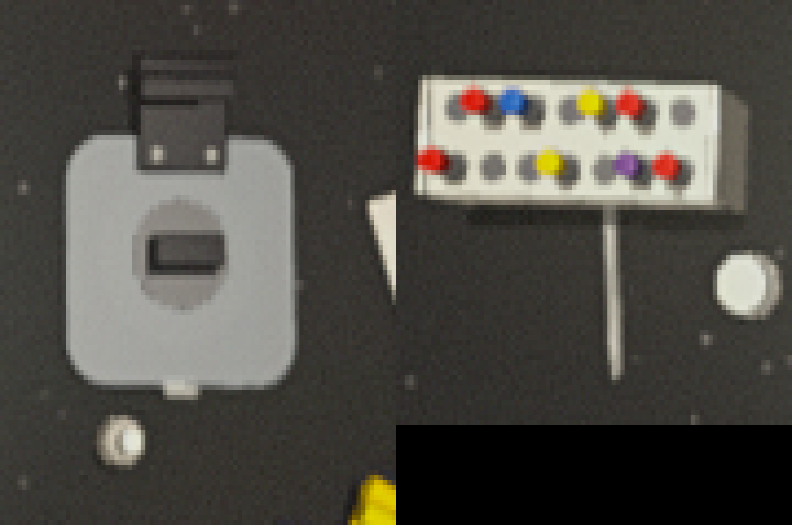

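The crop confirms the grey lid at the left, with its black bar handle and its knuckle to +x, and the pin under the rack at the right. I'm moving above the lid.

carry_out:
  plan:
    - [[0,0,-5,0,0,0.112,94],[0,0,-5,0,0,0.112,94],[0,0,-5,0,0,0.112,94],[0,0,-5,0,0,0.112,94],[0,0,-5,0,0,0.112,94],[0,0,-5,0,0,0.112,94],[0,0,-5,0,0,0.112,94],[0,0,-5,0,0,0.112,94],[0,0,-5,0,0,0.112,94],[0,0,-5,0,0,0.112,94],[-36,12,0,0,0,0,70],[-36,12,0,0,0,0,70],[-36,12,0,0,0,0,70],[-36,12,0,0,0,0,70],[-36,12,0,0,0,0,60],[-36,12,0,0,0,0,60],[-36,12,0,0,0,0,60],[-36,12,0,0,0,0,60],[-36,12,0,0,0,0,60],[-36,12,0,0,0,0,60]]
  squeeze: 30

```text
time_s: 1.77
ee_pos: [0.3596, 0.1333, 0.2554]
eef_rot: [3.141, -0.0, 1.571]
force: [0.6, -0.2, -1.6]
grip_width: 0.0601
grip_force: 0.0
```

carry_out:
  plan:
    - [[-36,12,0,0,0,0,60],[-36,12,0,0,0,0,60],[-36,12,0,0,0,0,60],[-36,12,0,0,0,0,60],[-36,12,0,0,0,0,60],[-36,12,0,0,0,0,60],[-36,12,0,0,0,0,60],[-36,12,0,0,0,0,60],[-36,12,0,0,0,0,60],[-36,12,0,0,0,0,60],[-36,12,0,0,0,0,60],[-36,12,0,0,0,0,60],[-24,6,0,0,0,0,60],[0,0,0,0,0,0,60],[0,0,0,0,0,0,60]]

```text
time_s: 3.02
ee_pos: [0.5093, -0.3217, 0.2543]
eef_rot: [-3.14, -0.001, 1.569]
force: [-0.3, 0.6, -1.0]
grip_width: 0.0598
grip_force: 0.0
```

Run:
```python
from h import *
c=snap("wrist","w1",k=1.5); print(c["origin"],c["rotation"])
```

```text
[ 0.50943887 -0.2403939   0.43489626] [ 2.85807227e+00  9.82901244e-04 -1.66580313e-03]
```

View pics/w1.png

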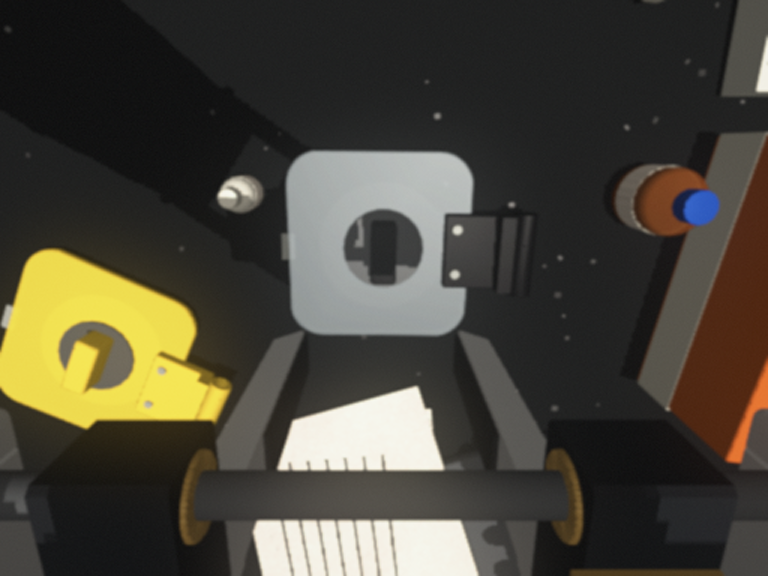

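The wrist view shows the grey lid's plate at (286–473, 150–335), its handle at about (383,251), and its knuckle at about (523,254). I'm measuring from the segmented plate.

Run:
```python
from h import *
c=dict(np.load("w1.npz")); im=c["pixels"]
g=im.min(2)>100; sat=(im.max(2).astype(int)-im.min(2))<40
m=(g&sat).astype(np.uint8)
n,l,st,ce=cv2.connectedComponentsWithStats(m)
k=l[int(120/1.5),int(200/1.5)] if False else l[int(290/1.5),int(320/1.5)]
m=(l==k).astype(np.uint8); m=cv2.morphologyEx(m,cv2.MORPH_OPEN,np.ones((9,9)))
ct=max(cv2.findContours(m,0,1)[0],key=cv2.contourArea)[:,0]
P=ray(c,ct,.015)[:,:2]*1000
print("plate",cv2.minAreaRect(P.astype(np.float32)))
for u,v,z in [(370,220,.045),(396,283,.045),(383,251,.045),(458,230,.018),(455,274,.018),(533,215,.032),(530,296,.032),(239,194,.05)]: print(ray(c,[[u/1.5,v/1.5]],z)[0].round(4))
from station import telemetry
o=telemetry.get_obs(); print(o["ee_pos"],o["eef_rot"])
```

```text
plate ((506.05712890625, -329.1609802246094), (169.14320373535156, 164.74745178222656), 88.90077209472656)
[ 0.5002 -0.2998  0.045 ]
[ 0.5222 -0.3542  0.045 ]
[ 0.511  -0.3261  0.045 ]
[ 0.5779 -0.313   0.018 ]
[ 0.5769 -0.3536  0.018 ]
[ 0.6389 -0.2978  0.032 ]
[ 0.6427 -0.3703  0.032 ]
[ 0.395  -0.2779  0.05  ]
[ 0.50938842 -0.32071233  0.25482024] [-3.14062922e+00 -8.44048560e-04  1.57035470e+00]
```

carry_out:
  plan:
    - [[-7,1.5,20,0,0,0.019,60],[0,0,36,0,0,0,60],[0,0,36,0,0,0,60],[0,0,36,0,0,0,60],[0,0,36,0,0,0,60],[0,0,30,0,0,0,60],[0,0,20,0,0,0,60],[0,0,12,0,0,0,60],[0,0,6,0,0,0,60],[0,0,0,0,0,0,60],[0,0,0,0,0,0,40],[0,0,0,0,0,0,26],[0,0,0,0,0,0,10],[0,0,0,0,0,0,10],[0,0,0,0,0,0,10],[0,0,0,0,0,0,10],[0,0,0,0,0,0,10]]
  squeeze: 40

```text
time_s: 4.48
ee_pos: [0.5111, -0.328, 0.0237]
eef_rot: [3.141, 0.0, 1.552]
force: [-0.8, 0.7, 2.1]
grip_width: 0.0218
grip_force: 40.0
```

Gripped at 22 mm. I'm lifting the lid and going beside the machine for a look.

carry_out:
  plan:
    - [[0,0,-5,0,0,0,10],[0,0,-15,0,0,0,10],[0,0,-25,0,0,0,10],[0,0,-30,0,0,0,10],[0,0,-30,0,0,0,10],[0,0,-30,0,0,0,10],[0,0,-30,0,0,0,10],[0,0,-30,0,0,0,10],[0,0,-25,0,0,0,10],[0,0,-15,0,0,-0.019,10],[15,-4,0,0,0,0,10],[25,-7,0,0,0,0,10],[30,-8,0,0,0,0,10],[30,-8,0,0,0,0,10],[30,-8,0,0,0,0,10],[25,-7,0,0,0,0,10],[15,-3,0,0,0,0,10],[8,0,0,0,0,0,10],[0,0,0,0,0,0,10],[0,0,0,0,0,0,10]]

```text
time_s: 6.15
ee_pos: [0.4663, -0.1503, 0.2584]
eef_rot: [-3.141, 0.0, 1.571]
force: [0.8, -0.8, -3.7]
grip_width: 0.0218
grip_force: 40.0
```

Run:
```python
from h import *
c=snap("wrist","w2",k=1.5); print(c["origin"],c["rotation"])
```

```text
[ 0.46600029 -0.0687979   0.43893896] [ 2.85676519e+00 -3.53330494e-04  2.09537607e-04]
```

View pics/w2.png

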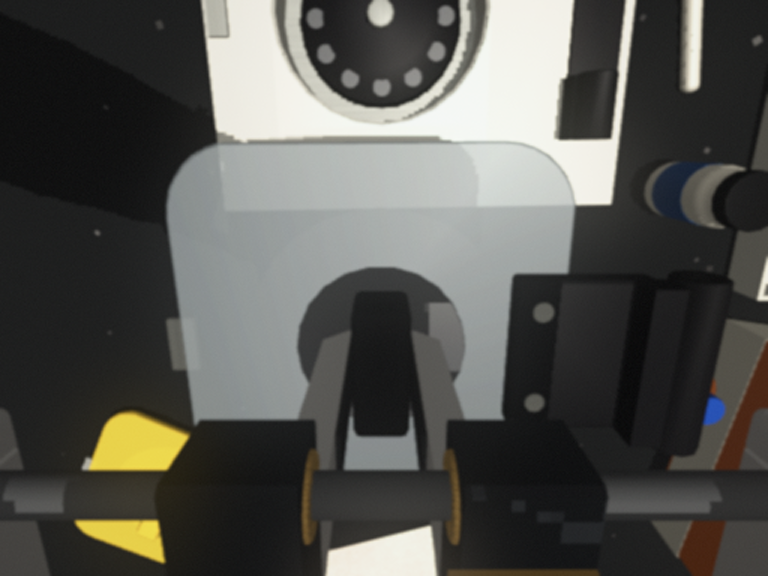

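The view shows the deck's rear edge from (633,0) to (612,205), its front edge from (203,0) to (225,205), and its -y edge near v=207. The first knuckle is at (590,70–138), and the held lid's plate and knuckle are in the foreground.

Run:
```python
from h import *
c=dict(np.load("w2.npz")); im=cv2.cvtColor(c["pixels"],cv2.COLOR_RGB2GRAY).astype(float)
def edge_h(rows,u0,u1,sgn):
    o=[]
    for r in rows:
        d=np.diff(cv2.GaussianBlur(im[r:r+1],(5,1),1)[0])[u0:u1]*sgn; i=d.argmax(); o.append((u0+i+.5,r))
    return np.array(o)
rear=edge_h(range(5,125,4),395,440,-1); front=edge_h(range(40,85,4),125,165,1)
for n,e in [("rear",rear),("front",front)]:
    P=ray(c,e,.13); a=np.polyfit(P[:,1],P[:,0],1); r=P[:,0]-np.polyval(a,P[:,1]); print(n,"x at y=0",a[1],"slope",a[0],"rms",r.std(), P[[0,-1],1])
e=[]
for u in range(385,405,3):
    d=-np.diff(im[125:145,u]); e.append((u,125+d.argmax()+.5))
print("-y edge",ray(c,e,.13)[:,1].round(4))
for n,u,v,z in [("kn face top L",566,78,.1645),("kn face top R",614,70,.1645),("kn foot L",557,138,.13),("kn foot R",610,138,.13),("bowl bottom",381,123,.13),
  ("lidkn near face ctr",680,450,.275),("lidkn far ",700,278,.275),("handle L",356,292,.28),("handle R",408,292,.28),
  ]: print(n,ray(c,[[u/1.5,v/1.5]],z)[0].round(4))
# wrist-cam lid plate top edges, z= tcp+13.3-37+15
z=.2584+.0133-.022
for u,v in [(169,215),(195,420),(574,215)]: print("plate",ray(c,[[u/1.5,v/1.5]],z)[0].round(4))
# top image deck edges subpixel
c=dict(np.load("top0.npz")); im=cv2.cvtColor(c["pixels"],cv2.COLOR_RGB2GRAY).astype(float)
e=[]
for r in range(160,232,4):
    d=-np.diff(cv2.GaussianBlur(im[r:r+1],(5,1),1)[0])[275:300]; e.append((275+d.argmax()+.5,r))
P=ray(c,e,.13); a=np.polyfit(P[:,0],P[:,1],1); print("top -y edge y at x=.488",np.polyval(a,.488),"slope",a[0])
e=[]
for r in range(160,232,4):
    d=np.diff(cv2.GaussianBlur(im[r:r+1],(5,1),1)[0])[195:220]; e.append((195+d.argmax()+.5,r))
P=ray(c,e,.13); a=np.polyfit(P[:,0],P[:,1],1); print("top +y edge y",np.polyval(a,.488),"slope",a[0])
for nm,r0,r1,s in [("rear",140,165,1),("front",230,250,-1)]:
    e=[]
    for u in range(215,280,5):
        d=s*np.diff(im[r0:r1,u]); e.append((u,r0+d.argmax()+.5))
    P=ray(c,e,.13); a=np.polyfit(P[:,1],P[:,0],1); print("top",nm,a[::-1])
```

```text
rear x at y=0 0.6139118885087371 slope -0.019280788449339566 rms 0.0002709998103362759 [ 0.00781649 -0.09153358]
front x at y=0 0.3619489681341878 slope -0.019568778578803285 rms 0.00026709689948937413 [-0.02024239 -0.05777824]
-y edge [-0.1064 -0.1064 -0.1064 -0.1064 -0.1064 -0.1064 -0.1064]
kn face top L [ 0.5657 -0.0345  0.1645]
kn face top R [ 0.591  -0.0305  0.1645]
kn foot L [ 0.5765 -0.0649  0.13  ]
kn foot R [ 0.6097 -0.0649  0.13  ]
bowl bottom [ 0.4664 -0.056   0.13  ]
lidkn near face ctr [ 0.587  -0.1871  0.275 ]
lidkn far  [ 0.5813 -0.115   0.275 ]
handle L [ 0.4574 -0.1187  0.28  ]
handle R [ 0.4757 -0.1187  0.28  ]
plate [ 0.3813 -0.0959  0.2497]
plate [ 0.3814 -0.1895  0.2497]
plate [ 0.5436 -0.0959  0.2497]
top -y edge y at x=.488 -0.1088288283009411 slope 0.014429865877466313
top +y edge y 0.12264627330113317 slope 0.013453543304504855
top rear [ 0.61670851 -0.01412423]
top front [ 0.36375822 -0.01935262]
```

carry_out:
  plan:
    - [[10,0,0,0,0,0,10],[20,0,0,0,0,0,10],[30,0,0,0,0,0,10],[35,0,0,0,0,0,10],[30,0,0,0,0,0,10],[20,0,0,0,0,0,10],[12,0,0,0,0,-0.018,10],[0,0,8,0,0,0,10],[0,0,16,0,0,0,10],[0,0,16,0,0,0,10],[0,0,14,0,0,0,10],[0,0,8,0,0,0,10],[0,0,0,0,0,0,10],[0,0,0,0,0,0,10]]

```text
time_s: 7.37
ee_pos: [0.4662, 0.0066, 0.1965]
eef_rot: [-3.141, 0.0, 1.588]
force: [1.1, -0.4, -3.7]
grip_width: 0.0214
grip_force: 40.0
```

Run:
```python
from h import *
c=snap("wrist","w3",k=1.5)
from station import telemetry
o=telemetry.get_obs(); print(o["ee_pos"],o["eef_rot"],o["force"])
```

```text
[0.46645123 0.00667989 0.19700887] [3.14095139e+00 9.93100845e-05 1.58814621e+00] [-0.34134894  0.4119509  -3.63227553]
```

View pics/w3.png

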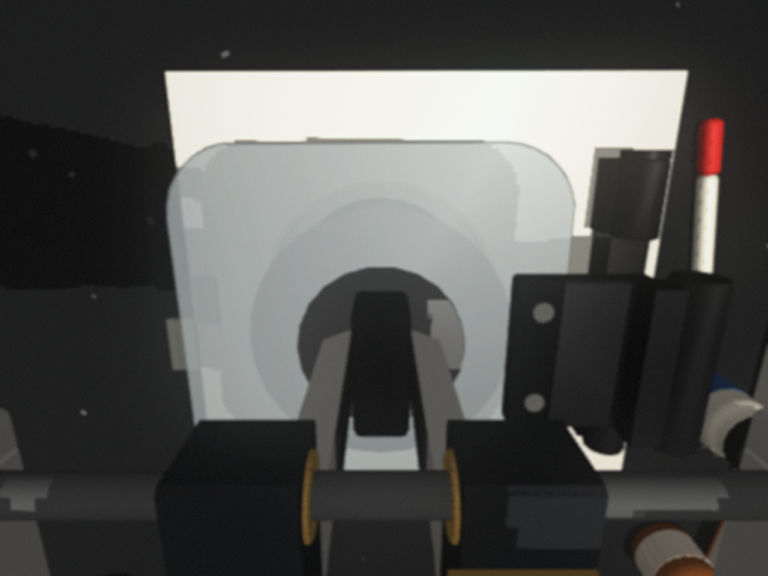

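Run:
```python
from h import *
c=dict(np.load("w3.npz"))
def w(n,u,v,z): print(n,ray(c,[[u/1.5,v/1.5]],z)[0].round(4))
for u,v in [(165,71),(687,71),(672,190),(658,275),(178,165)]: w("deck",u,v,.13)
w("mk inner top",636,238,.1645); w("mk outer top",650,152,.1645)
w("mk left silh",594,225,.154); w("mk right silh",660,225,.154)
z=.1965-.0237+.032
w("lk far top",702,276,z+.008); w("lk near top",690,450,z+.008); w("lk far R",731,282,z); w("lk near R",707,450,z); w("plate flange L far",513,276,z-.015)
# predicted knuckle pts given estimates
y=.0185; Rm=R.from_euler("z",y).as_matrix(); O=np.array([.4885,.0068,0])
for n,p in [("mk inner top",(.098,.039,.1645)),("mk outer top",(.098,.075,.1645)),("deck RR",(.125,.115,.13)),("deck FR",(-.125,.115,.13)),("mk inner rear",(.1085,.039,.154))]:
    print(n,(proj(c,O+Rm@p)[0]*1.5).round(1))
T=np.array([.4663,.0066,0])
for n,p in [("lk far R",(.1305,.036,z)),("lk far top",(.12,.036,z+.0105)),("lk near R",(.1305,-.036,z)),("lk near top",(.12,-.036,z+.0105))]:
    print(n,(proj(c,T+Rm@p)[0]*1.5).round(1))
```

```text
deck [0.3602 0.1203 0.13  ]
deck [0.6116 0.1246 0.13  ]
deck [0.6151 0.0682 0.13  ]
deck [0.6162 0.0228 0.13  ]
deck [0.3619 0.0764 0.13  ]
mk inner top [0.5818 0.0492 0.1645]
mk outer top [0.5815 0.087  0.1645]
mk left silh [0.5666 0.0531 0.154 ]
mk right silh [0.5979 0.0537 0.154 ]
lk far top [0.5813 0.0446 0.2128]
lk near top [ 0.5916 -0.0282  0.2128]
lk far R [0.5985 0.0403 0.2048]
lk near R [ 0.605  -0.0338  0.2048]
plate flange L far [0.5199 0.0371 0.1898]
mk inner top [644.1 241.5]
mk outer top [656.9 160.2]
deck RR [686.2  72.1]
deck FR [167.6  73. ]
mk inner rear [654.3 237.1]
lk far R [727.5 269.8]
lk far top [718.8 277.4]
lk near R [692.4 435.8]
lk near top [682.7 451.4]
```

The projections agree to about 1–2 mm, so I'm lowering the lid gently.

carry_out:
  plan:
    - [[0,0,6,0,0,0,10],[0,0,10,0,0,0,10],[0,0,10,0,0,0,10],[0,0,7,0,0,0,10],[0,0,4,0,0,0,10],[0,0,3,0,0,0,10],[0,0,3,0,0,0,10],[0,0,2,0,0,0,10],[0,0,2,0,0,0,10],[0,0,0,0,0,0,10],[0,0,0,0,0,0,10]]

```text
time_s: 8.33
ee_pos: [0.4662, 0.0071, 0.1496]
eef_rot: [3.141, 0.0, 1.589]
force: [0.2, 0.5, -3.4]
grip_width: 0.0218
grip_force: 40.0
```

carry_out:
  plan:
    - [[0,0,1,0,0,0,10],[0,0,1,0,0,0,10],[0,0,1,0,0,0,10],[0,0,1,0,0,0,10],[0,0,0,0,0,0,10],[0,0,0,0,0,0,10]]

```text
time_s: 8.83
ee_pos: [0.4662, 0.0071, 0.1457]
eef_rot: [3.141, -0.0, 1.589]
force: [-1.7, 0.1, 0.3]
grip_width: 0.0218
grip_force: 40.0
```

Contact at the expected height. I'm releasing, rising and checking.

carry_out:
  plan:
    - [[0,0,0.5,0,0,0,10],[0,0,0,0,0,0,30],[0,0,0,0,0,0,45],[0,0,0,0,0,0,45],[0,0,0,0,0,0,45],[0,0,0,0,0,0,45],[0,0,-8,0,0,0,45],[0,0,-20,0,0,0,45],[0,0,-30,0,0,0,45],[0,0,-35,0,0,0,45],[0,0,-35,0,0,0,45],[20,-10,0,0,0,0,30],[20,-20,0,0,0,0,30],[0,0,0,0,0,0,30],[0,0,0,0,0,0,30]]

```text
time_s: 10.08
ee_pos: [0.4351, 0.047, 0.2738]
eef_rot: [3.14, 0.0, 1.59]
force: [0.2, 0.3, 0.8]
grip_width: 0.0301
grip_force: 0.0
```

Run:
```python
from h import *
c=snap("wrist","w4",k=1.5)
from station import telemetry
o=telemetry.get_obs(); print(o["ee_pos"],o["eef_rot"],o["force"])
```

```text
[0.43551985 0.04649454 0.2735391 ] [3.14066477e+00 1.51132000e-04 1.58952619e+00] [0.42683014 0.28409662 0.15854488]
```

View pics/w4.png

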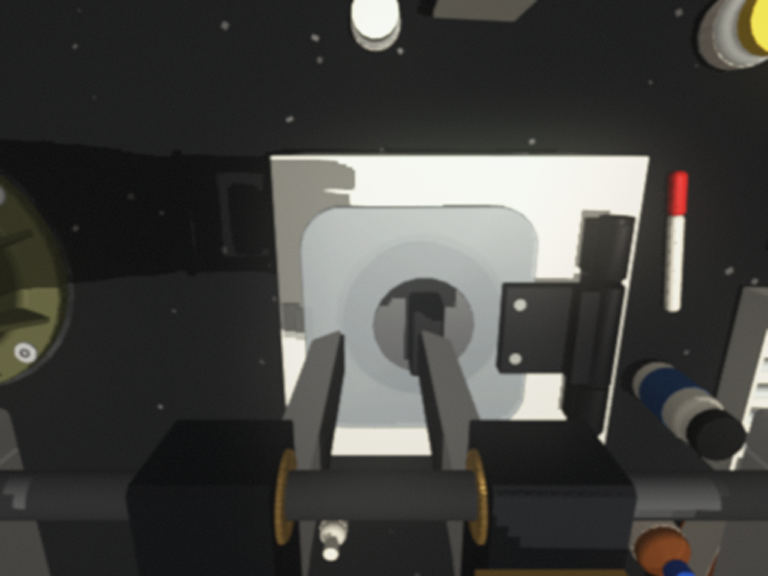

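The lid is seated flat, its knuckle in line with the machine's at about (595,330). I'm going above the pin.

carry_out:
  plan:
    - [[31,-2.3,0,0,0,0,30],[31,-2.3,0,0,0,0,30],[31,-2.3,0,0,0,0,30],[31,-2.3,0,0,0,0,30],[31,-2.3,0,0,0,0,30],[31,-2.3,0,0,0,0,30],[31,-2.3,0,0,0,0,30],[31,-2.3,0,0,0,0,30],[31,-2.3,0,0,0,0,30]]

```text
time_s: 10.88
ee_pos: [0.4101, 0.3263, 0.2727]
eef_rot: [-3.141, 0.0, 1.588]
force: [0.5, -0.4, 0.8]
grip_width: 0.0303
grip_force: 0.0
```

carry_out:
  plan:
    - [[0,0,5,0,0,-0.114,30],[0,0,5,0,0,-0.114,30],[0,0,5,0,0,-0.114,30],[0,0,5,0,0,-0.114,30],[0,0,5,0,0,-0.114,30],[0,0,5,0,0,-0.114,30],[0,0,5,0,0,-0.114,30],[0,0,5,0,0,-0.114,30],[0,0,5,0,0,-0.114,30],[0,0,5,0,0,-0.114,30],[0,0,5,0,0,-0.114,30],[0,0,5,0,0,-0.114,30],[0,0,5,0,0,-0.114,30],[0,0,5,0,0,-0.114,30],[0,0,0,0,0,0,30],[0,0,0,0,0,0,30]]

```text
time_s: 12.22
ee_pos: [0.4103, 0.3247, 0.2027]
eef_rot: [-3.141, -0.001, -3.103]
force: [0.4, 0.5, 0.2]
grip_width: 0.0299
grip_force: 0.0
```

Run:
```python
from h import *
c=snap("wrist","w5",k=1.5)
from station import telemetry
o=telemetry.get_obs(); print(o["ee_pos"],o["eef_rot"],o["force"])
```

```text
[0.41020888 0.32486138 0.20298604] [-3.14141547e+00 -1.80048918e-04 -3.10307349e+00] [-0.19566138 -0.23169899  0.09521268]
```

View pics/w5.png

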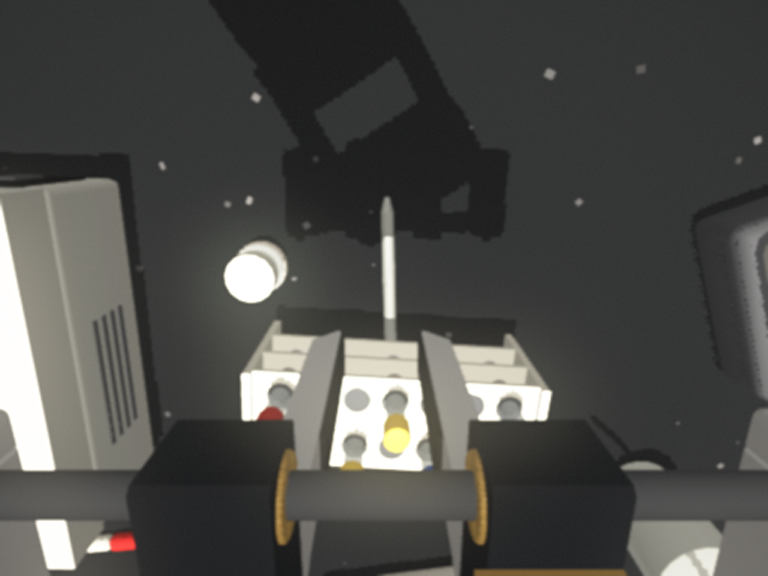

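The pin is visible from its tip at (387,198) to the shadow at (390,340). The cup is at (252,275) and the rack is below. I'm computing the axis.

Run:
```python
from h import *
from station import telemetry
c=dict(np.load("w5.npz"))
im=c["pixels"].min(2).astype(float); e=[]
for r in range(142,205,3):
    s=np.clip(im[r,245:275]-70,0,None); e.append(((s*np.arange(245,275)).sum()/s.sum(),r))
P=ray(c,e,.006); a=np.polyfit(P[:,0],P[:,1],1); print(a, (P[:,1]-np.polyval(a,P[:,0])).std())
t=ray(c,[[387/1.5,198/1.5],[390/1.5,340/1.5]],.005); print("tip/rack",t)
o=telemetry.get_obs(); yaw=np.pi+np.arctan(a[0])
for d in (.045,.05): 
    x=t[0,0]+d; print(x,np.polyval(a,x),delta(o,[x,np.polyval(a,x),.004],yaw))
for u,v,z in [(247,405,.1),(547,405,.1),(346,342,.06)]: print(ray(c,[[u/1.5,v/1.5]],z))
```

```text
[0.06675159 0.30237231] 8.159200316884365e-05
tip/rack [[0.3684673  0.32759793 0.005     ]
 [0.48992084 0.33537851 0.005     ]]
0.41346730178127095 0.3299719072495273 (array([ -3.48863372,   5.01651338, 198.98452569]), array([-0.00017464, -0.00018253, -0.02813353]))
0.41846730178127095 0.3303056651934706 (array([ -8.49777768,   5.1574754 , 198.98359882]), array([-0.00017464, -0.00018253, -0.02813353]))
[[0.50042961 0.23719302 0.1       ]]
[[0.49257146 0.43996337 0.1       ]]
[[0.46922255 0.30077837 0.06      ]]
```

carry_out:
  plan:
    - [[-4.5,5,20,0,0,-0.028,30],[0,0,36,0,0,0,30],[0,0,36,0,0,0,30],[0,0,36,0,0,0,30],[0,0,30,0,0,0,30],[0,0,20,0,0,0,30],[0,0,12,0,0,0,30],[0,0,6,0,0,0,30],[0,0,3,0,0,0,30],[0,0,0,0,0,0,20],[0,0,0,0,0,0,5],[0,0,0,0,0,0,5],[0,0,0,0,0,0,5],[0,0,0,0,0,0,5]]
  squeeze: 30

```text
time_s: 13.43
ee_pos: [0.4145, 0.3306, 0.005]
eef_rot: [3.141, 0.002, -3.071]
force: [-0.4, -0.1, 6.4]
grip_width: 0.0085
grip_force: 30.0
```

A grip width of 8.5 mm means the pads hold the pin above its axis. I'm opening, going 2.5 mm lower and regripping.

carry_out:
  plan:
    - [[0,0,0,0,0,0,16],[0,0,0,0,0,0,16],[0,0,2.5,0,0,0,16],[0,0,0,0,0,0,16],[0,0,0,0,0,0,16],[0,0,0,0,0,0,5],[0,0,0,0,0,0,5],[0,0,0,0,0,0,5],[0,0,0,0,0,0,5]]

```text
time_s: 14.18
ee_pos: [0.4139, 0.3302, 0.0014]
eef_rot: [-3.142, -0.0, -3.07]
force: [0.2, -0.3, -0.7]
grip_width: 0.0093
grip_force: 30.0
```

carry_out:
  plan:
    - [[4,0,0,0,0,0,5],[8,0,0,0,0,0,5],[12,0,0,0,0,0,5],[12,0,0,0,0,0,5],[12,0,0,0,0,0,5],[12,0,0,0,0,0,5],[12,0,0,0,0,0,5],[8,0,0,0,0,0,5],[5,0,0,0,0,0,5],[0,0,0,0,0,0,5],[0,0,0,0,0,0,25],[0,0,0,0,0,0,30],[0,0,0,0,0,0,30],[0,0,-20,0,0,0,30],[0,0,-40,0,0,0,30],[0,0,-40,0,0,0,30],[0,0,0,0,0,0,30],[0,0,0,0,0,0,30]]

```text
time_s: 15.68
ee_pos: [0.3302, 0.3248, 0.1033]
eef_rot: [3.139, 0.003, -3.071]
force: [-1.0, -1.0, -0.4]
grip_width: 0.0303
grip_force: 0.0
```

Run:
```python
from h import *
c=snap("wrist","w6",k=1.5)
from station import telemetry
o=telemetry.get_obs(); print(o["ee_pos"],o["eef_rot"],o["force"])
```

```text
[0.32947426 0.32421993 0.101635  ] [ 3.14103770e+00  8.50194407e-04 -3.07067407e+00] [-0.43486871 -0.40212812 -0.55329349]
```

View pics/w6.png

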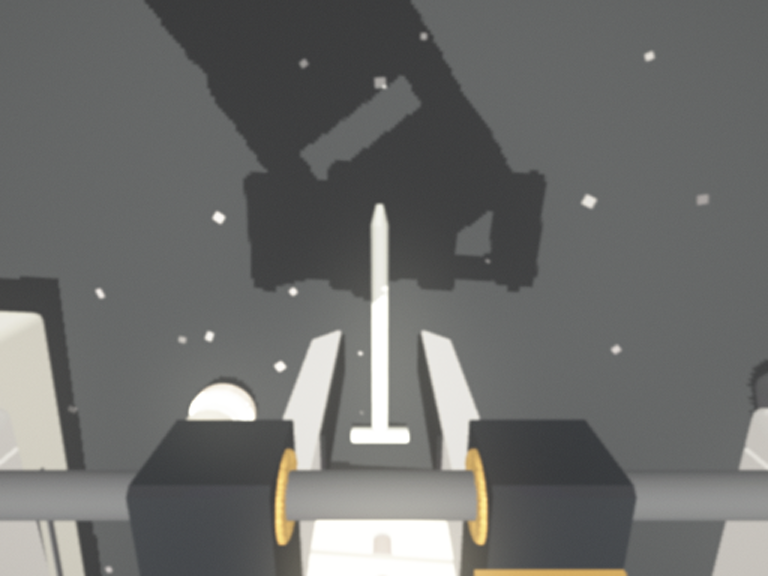

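The pin is fully out, its tip at (380,205) and its T bar at (380,435).

Run:
```python
from h import *
from station import telemetry
c=dict(np.load("w6.npz"))
p=ray(c,np.array([[380,205],[380,427],[380,435]])/1.5,.007); print(p)
d=p[0]-p[1]; yaw=np.arctan2(d[1],d[0]); print(np.linalg.norm(d),yaw)
u=d/np.linalg.norm(d); g=p[0]-u*.125; g[2]=.0015; o=telemetry.get_obs(); print(g,delta(o,g,yaw))
```

```text
[[0.2822171  0.32074869 0.007     ]
 [0.43019989 0.33118285 0.007     ]
 [0.43638724 0.33161912 0.007     ]]
0.14835019041992303 -3.071199902728675
[0.40690753 0.32954052 0.0015    ] (array([-77.53047832,  -0.23524484, 100.20083921]), array([0.00055517, 0.00085005, 0.00052607]))
```

carry_out:
  plan:
    - [[-20,0,0,0,0,0,24],[-30,0,0,0,0,0,24],[-20,0,10,0,0,0,24],[-7.5,0,30,0,0,0,24],[0,0,30,0,0,0,24],[0,0,18,0,0,0,24],[0,0,8,0,0,0,24],[0,0,4,0,0,0,24],[0,0,0,0,0,0,24],[0,0,0,0,0,0,12],[0,0,0,0,0,0,5],[0,0,0,0,0,0,5],[0,0,0,0,0,0,5],[0,0,0,0,0,0,5]]
  squeeze: 50

```text
time_s: 16.9
ee_pos: [0.4066, 0.3299, 0.0016]
eef_rot: [3.141, 0.0, -3.07]
force: [-0.2, 0.1, 0.6]
grip_width: 0.0086
grip_force: 50.0
```

carry_out:
  plan:
    - [[0,0,-10,0,0,0,5],[0,0,-25,0,0,0,5],[0,0,-40,0,0,0,5],[0,0,-40,0,0,0,5],[0,0,-40,0,0,0,5],[0,0,-7,0,0,0.1083,5],[0,0,-7,0,0,0.1083,5],[0,0,-7,0,0,0.1083,5],[0,0,-7,0,0,0.1083,5],[0,0,-7,0,0,0.1083,5],[0,0,-7,0,0,0.1083,5],[0,0,-7,0,0,0.1083,5],[0,0,-7,0,0,0.1083,5],[0,0,-7,0,0,0.1083,5],[0,0,-7,0,0,0.1083,5],[0,0,-7,0,0,0.1083,5],[0,0,-7,0,0,0.1083,5],[0,0,-7,0,0,0.1083,5],[0,0,-7,0,0,0.1083,5],[0,0,-7,0,0,0.1083,5]]

```text
time_s: 18.57
ee_pos: [0.4062, 0.3295, 0.2624]
eef_rot: [3.142, -0.0, 1.583]
force: [0.9, 0.2, -1.9]
grip_width: 0.0084
grip_force: 50.0
```

Run:
```python
from h import *
from station import telemetry
o=telemetry.get_obs(); print(o["ee_pos"],o["eef_rot"],delta(o,[.5907,-.2164,.2],1.589))
```

```text
[0.40618465 0.32952855 0.26242655] [ 3.14153534e+00 -8.95267447e-06  1.58297646e+00] (array([-548.13598065,  177.8487637 ,   62.43183108]), array([ 5.73390373e-05, -8.78003617e-06, -6.02353740e-03]))
```

carry_out:
  plan:
    - [[-15,5,0,0,0,-0.006,5],[-28,9,0,0,0,0,5],[-36,12,0,0,0,0,5],[-36,12,0,0,0,0,5],[-36,12,0,0,0,0,5],[-36,12,0,0,0,0,5],[-36,12,0,0,0,0,5],[-36,12,0,0,0,0,5],[-36,12,0,0,0,0,5],[-36,12,0,0,0,0,5],[-36,12,0,0,0,0,5],[-36,12,0,0,0,0,5],[-36,12,0,0,0,0,5],[-36,12,0,0,0,0,5],[-36,12,0,0,0,0,5],[-25,8,10,0,0,0,5],[-15,3,20,0,0,0,5],[-7,0,20,0,0,0,5],[0,0,12,0,0,0,5],[0,0,0,0,0,0,5]]

```text
time_s: 20.23
ee_pos: [0.5993, -0.2234, 0.1969]
eef_rot: [-3.137, -0.002, 1.594]
force: [-0.9, 0.6, -1.4]
grip_width: 0.0089
grip_force: 50.0
```

Run:
```python
from h import *
from station import telemetry
c=snap("wrist","w7",k=1.5); o=telemetry.get_obs(); print(o["ee_pos"],o["eef_rot"])
s=snap("scene"); P=proj(s,[o["ee_pos"]+[0,.06,0]])[0].astype(int); print(P)
a=c["pixels"][:,100:460,::-1]; a=cv2.resize(a,(400,427),interpolation=3)
b=s["pixels"][max(P[1]-45,0):P[1]+45,P[0]-55:P[0]+30,::-1]; b=cv2.resize(b,None,fx=4.6,fy=4.74,interpolation=3)
H=427; b=b[:H]; b=np.pad(b,((0,H-b.shape[0]),(0,0),(0,0))); cv2.imwrite("pics/m7.png",np.hstack([a,b])[:, :800])
```

```text
[ 0.60001089 -0.22321298  0.1990592 ] [-3.13984105e+00 -9.16792083e-04  1.59448231e+00]
[201 169]
```

View pics/m7.png

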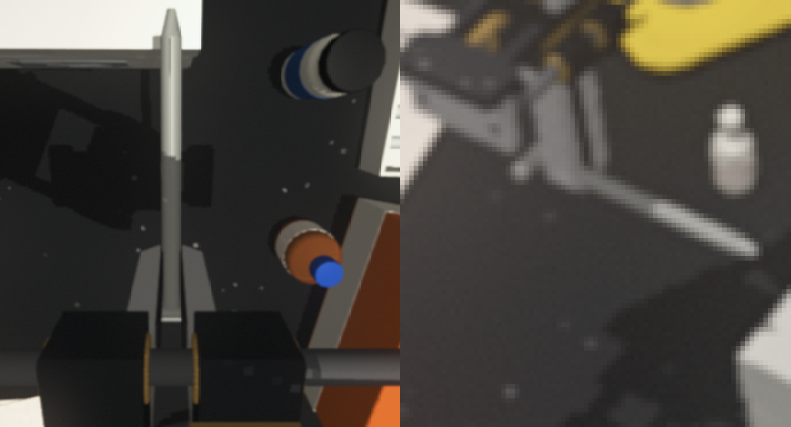

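The wrist view shows the pin's tip at crop (172,10) near the deck's right edge. In the scene crop the pin looks straight, its tip at (756,250). I'm triangulating the tip from both.

Run:
```python
from h import *
from station import telemetry
c=dict(np.load("w7.npz")); s=dict(np.load("scene.npz")); o=telemetry.get_obs()
im=c["pixels"].min(2).astype(float)
# pin centreline in wrist: rows 40..140
e=[]
for r in range(60,135,5):
    row=cv2.GaussianBlur(im[r:r+1],(5,1),1)[0]; d=np.diff(row); l=235+d[235:256].argmax(); rr=253+d[253:280].argmin(); e.append((.5*(l+rr)+.5,r,rr-l))
e=np.array(e); print(e[::4])
tipw=np.array([254.8,9.5]); tips=np.array([223.4,176.7])
from scipy.optimize import least_squares
f=lambda P:np.r_[proj(c,P)[0]-tipw,proj(s,P)[0]-tips]
r=least_squares(f,o["ee_pos"]+[0,.12,0]); print("tip",r.x,r.fun)
print("tcp",o["ee_pos"],o["eef_rot"])
for z in (.195,.2025,.21): 
    P=ray(c,np.vstack([e[:,:2]]),z); a=np.polyfit(P[:,1],P[:,0],1); print(z,"axis slope",a[0],"x at tip",np.polyval(a,r.x[1]), ray(c,tipw,z))
```

```text
[[254.   60.   17. ]
 [253.5  80.   18. ]
 [253.5 100.   18. ]
 [253.5 120.   18. ]]
tip [ 0.59675569 -0.09998753  0.20039784] [-0.18714916 -0.15439241 -1.25780313  0.43135572]
tcp [ 0.60053977 -0.2231673   0.200469  ] [3.14124239e+00 8.24110498e-05 1.59495289e+00]
0.195 axis slope -0.020183963330659388 x at tip 0.5962936999533437 [[ 0.59681885 -0.09876629  0.195     ]]
0.2025 axis slope -0.020183963330670424 x at tip 0.5963254242246088 [[ 0.59686413 -0.10055666  0.2025    ]]
0.21 axis slope -0.020183963330662566 x at tip 0.5963571484958755 [[ 0.5969094  -0.10234703  0.21      ]]
```

carry_out:
  plan:
    - [[6,-3,0,0,0,0.004,5],[8,-3.3,5,0,0,0,5],[4.8,-2,10,0,0,0,5],[0,0,12,0,0,0,5],[0,0,12,0,0,0,5],[0,0,6,0,0,0,5],[0,0,3,0,0,0,5],[0,0,0,0,0,0,5],[0,0,0,0,0,0,5]]

```text
time_s: 21.08
ee_pos: [0.5919, -0.2055, 0.1515]
eef_rot: [3.141, 0.0, 1.59]
force: [-0.6, 0.1, -1.0]
grip_width: 0.0085
grip_force: 50.0
```

Run:
```python
from h import *
from station import telemetry
o=telemetry.get_obs(); print(o["ee_pos"],o["eef_rot"],o["force"])
c=snap("wrist","w8"); s=snap("scene","s8"); t=snap("top","t8")
O=np.array([.4885,.0068,0]); Rm=R.from_euler("z",.0185).as_matrix()
m=O+Rm@np.array([.098,-.075,.154]); print("mouth",m)
for n,C in (("w",c),("s",s),("t",t)): print(n,"mouth px",proj(C,m)[0].round(1),"exp tip px",proj(C,m-Rm@np.array([0,.015,0]))[0].round(1),"axis +20",proj(C,m+Rm@np.array([0,.02,0]))[0].round(1))
# ascii-free numeric: wrist rows near the tip
g=c["pixels"].min(2).astype(int)
print("cols 240-272"); 
for r in range(0,60,4): print(r,g[r,236:276:2])
S=s["pixels"].min(2).astype(int); u,v=proj(s,m)[0].astype(int)
print("scene",u,v)
for r in range(v-14,v+12): print(r,S[r,u-22:u+16])
```

```text
[ 0.59191995 -0.20548972  0.15154647] [3.14146679e+00 6.04208542e-05 1.59007796e+00] [-0.59266376  0.08732077 -0.9910851 ]
mouth [ 0.58787065 -0.06637427  0.154     ]
w mouth px [251.4 -26. ] exp tip px [251.4   8.2] axis +20 [251.3 -74.6]
s mouth px [235.7 192.1] exp tip px [230.9 190. ] axis +20 [242.  194.9]
t mouth px [271.6 160.2] exp tip px [276.8 160.1] axis +20 [264.8 160.3]
cols 240-272
0 [238 238 237 238 238 238 238 239 239 239 239 239 240 240 240 240 240 241
 241 241]
4 [238 238 238 238 239 239 239 239 240 239 240 240 240 240 240 241 241 241
 241 241]
8 [238 238 239 238 239 239 236 177 159 173 170 228 240 240 240 241 241 241
 242 242]
12 [239 238 239 239 239 239 219 134 160 170 159 179 239 241 241 241 242 241
 242 242]
16 [239 239 239 239 239 239 180 138 165 170 159 145 229 242 241 242 242 242
 242 242]
20 [239 239 239 239 191 122 119 149 167 168 160 141 183 241 242 242 242 242
 242 243]
24 [239 239 239 240 193 115 129 156 168 167 158 143 143 233 242 242 242 243
 243 243]
28 [239 240 234 232 176 115 139 160 168 167 159 150 130 197 242 243 243 243
 243 243]
32 [239 240 192 
[... 4059 characters left out ...]
68  43  45  47  48  49  50  48  48  48  49  48  51
  53  54]
200 [ 40  42  43  43  41  58 104 144 162 172 181 189 195 197 198 198 198 198
 198 199 197 178 127  65  47  45  46  47  47  48  49  50  47  48  47  49
  50  52]
201 [ 40  42  43  42  39  53  89 124 137 143 152 165 179 189 195 197 198 198
 198 197 185 154 100  56  48  49  49  47  47  48  47  48  49  47  46  47
  49  48]
202 [ 43  43  44  42  41  50  87 122 133 132 133 138 151 165 179 189 195 198
 198 193 170 124  71  50  47  50  53  51  50  48  48  48  48  46  48  46
  46  47]
203 [ 43  43  41  42  42  51  84 121 132 132 133 131 132 139 150 165 179 189
 194 192 174 140 108  79  64  55  51  50  51  50  49  48  47  46  47  46
  48  47]
```

Run:
```python
from h import *
s=dict(np.load("s8.npz"))
O=np.array([.4885,.0068,0]); Rm=R.from_euler("z",.0185).as_matrix()
th=np.radians(np.arange(0,360,30))
P=np.array([[.098+.0105*np.cos(a),-.075,.154+.0105*np.sin(a)] for a in th])
print(np.c_[np.degrees(th),proj(s,O+P@Rm.T)].round(1))
Q=np.array([[.0875,-.075,.13],[.1085,-.075,.13],[.125,-.115,.13],[-.125,-.115,.13]])
print(proj(s,O+Q@Rm.T).round(1))
J=lambda d:proj(s,O+Rm@np.array([.098,-.075,.154])+d)[0]-proj(s,O+Rm@np.array([.098,-.075,.154]))[0]
for d in np.eye(3)*.01: print(J(d).round(2))
S=s["pixels"].min(2).astype(int)
for r in range(184,216,2): print(r,S[r,228:262:2])
```

```text
[[  0.  233.5 194.6]
 [ 30.  233.7 192.9]
 [ 60.  234.4 191. ]
 [ 90.  235.5 189.4]
 [120.  236.6 188.5]
 [150.  237.4 188.6]
 [180.  237.8 189.6]
 [210.  237.6 191.3]
 [240.  236.9 193.2]
 [270.  235.9 194.8]
 [300.  234.8 195.7]
 [330.  233.9 195.6]]
[[238.2 195.7]
 [234.  200.6]
 [218.2 199. ]
 [265.1 146.1]]
[-2.12  2.36]
[3.13 1.43]
[-0.19 -2.58]
184 [ 52  65 158 197 198 198 198 197 198 172 150 152 151 151 151 152 149]
186 [108 152 197 198 198 198 198 198 197 172 144 151 152 151 151 152 124]
188 [172 180 197 198 196 178 190 198 199 194 158 140 148 152 153 138  73]
190 [159 170 187 196 155  70  95 146 186 200 196 173 142 134 139  85  55]
192 [166 189 198 186  85  54  57  58  90 142 182 197 150  68  73  55  57]
194 [140 145 181 182  68  49  55  61  62  57  72 119  75  53  57  57  58]
196 [193 189 188 182  72  44  49  52  59  61  56  56  55  54  54  55  57]
198 [198 198 199 185  68  46  49  49  50  50  52  58  59  62  60  56  54]
200 [198 198 199 178  65  45  47  48  50  48  49  52  54  58  62  64  62]
202 [189 198 193 124  50  50  51  48  48  46  46  47  49  51  54  58  64]
204 [139 164 185 176 142  98  59  49  51  49  50  47  47  48  49  50  55]
206 [132 132 136 154 181 187 166 111  61  52  55  55  51  47  47  48  49]
208 [133 133 132 132 135 155 181 187 165 109  64  52  54  53  52  50  49]
210 [133 133 133 133 133 131 134 148 169 183 175 132  82  53  54  56  54]
212 [135 133 133 133 133 132 133 132 133 143 168 190 183 140  81  56  52]
214 [135 135 133 132 132 133 133 133 133 132 132 143 163 185 178 151 111]
```

carry_out:
  plan:
    - [[0,-1.2,1.5,0,0,0,5],[0,0,0,0,0,0,5],[5,0,0,0,0,0,5],[5,0,0,0,0,0,5],[4,0,0,0,0,0,5],[4,0,0,0,0,0,5],[3,0,0,0,0,0,5],[3,0,0,0,0,0,5],[0,0,0,0,0,0,5]]

```text
time_s: 21.98
ee_pos: [0.5902, -0.1807, 0.15]
eef_rot: [3.142, -0.0, 1.591]
force: [-0.1, 0.4, -1.8]
grip_width: 0.0086
grip_force: 50.0
```

carry_out:
  plan:
    - [[3,0,0,0,0,0,5],[3,0,0,0,0,0,5],[3,0,0,0,0,0,5],[3,0,0,0,0,0,5],[3,0,0,0,0,0,5],[0,0,0,0,0,0,5]]

```text
time_s: 22.48
ee_pos: [0.5898, -0.1657, 0.15]
eef_rot: [-3.142, -0.0, 1.591]
force: [0.0, 0.7, -1.9]
grip_width: 0.0089
grip_force: 50.0
```

Run:
```python
from h import *
from station import telemetry
o=telemetry.get_obs(); print(o["force"],o["moment"],o["ee_pos"],o["eef_rot"])
s=snap("scene","s9"); S=s["pixels"].min(2).astype(int)
for r in range(180,204): print(r,S[r,210:256:2])
c=snap("wrist","w9"); g=c["pixels"].min(2).astype(int)
for r in range(0,50,5): print(r,g[r,226:290:3])
```

```text
[ 0.01938918  0.68663345 -1.90918761] [-0.0823899   0.09122428 -0.0032038 ] [ 0.58983979 -0.1657109   0.14996343] [-3.14158087e+00 -9.07492834e-05  1.59070542e+00]
180 [107  94  73  58  53  55  55  55  55  56  56  56  62 107 127 137 156 181
 179 157 150 150 151]
181 [107 106  96  75  57  54  55  55  54  56  55  55  81 120 129 163 188 196
 176 151 151 151 151]
182 [ 95 106 107  96  76  62  53  55  56  56  55  61 102 126 138 186 198 198
 175 150 151 150 150]
183 [ 72  90 105 108 100  84  63  54  55  54  55  78 119 127 153 197 198 198
 173 150 151 151 151]
184 [ 55  67  88 105 109 102  84  70  58  53  57  99 125 137 171 198 198 197
 172 150 151 151 151]
185 [ 54  55  66  88 103 109 103 113  92  58  66 116 130 163 190 198 197 197
 171 148 151 152 151]
186 [ 53  53  55  64  87 102 115 152 138  93  92 127 151 186 199 198 198 198
 171 143 151 151 151]
187 [ 54  54  54  54  63  81 111 158 163 140 128 147 183 197 196 199 198 198
 182 144 147 151 152]
188 [ 54  53  55  54  55  60  85 134 157 162 157 168 194 196 179 190 198 199
 195 158 140 148 152]
189 [ 53  54  55  55  54  48  53  88 128 154 
[... 1677 characters left out ...]
  32  25  22  20  53  66
  67  66  66  91]
15 [234 225  61  22  24  25  29  35  46  56  54  45  34  26  24  20  54  66
  68  68  68 107]
20 [234 227  61  23  26  28  30  38  49  59  55  46  33  24  24  22  55  68
  68  68  68 129]
25 [234 226  66  25  26  31  32  40  54  61  56  45  34  27  24  23  59  68
  69  69  69 137]
30 [235 227  78  25  30  29  33  43  55  64  58  47  35  28  26  23  58  69
  70  70  70 145]
35 [235 228  79  28  30  31  36  45  57  66  59  48  35  29  26  24  61  72
  71  73  71 149]
40 [236 230  80  29  32  32  39  49  61  70  60  47  36  31  28  25  65  73
  74  75  73 162]
45 [236 229  83  31  35  36  41  52  64  72  62  50  36  32  29  27  68  73
  75  74  74 188]
```

The pin vanishes into the knuckle tube (wrist columns 231–273) with no contact force. I'm checking its centring, then pushing on.

Run:
```python
from h import *
c=dict(np.load("w9.npz")); g=c["pixels"].min(2).astype(int)
for r in range(45,130,6): print(r,g[r,226:290:3])
```

```text
45 [236 229  83  31  35  36  41  52  64  72  62  50  36  32  29  27  68  73
  75  74  74 188]
51 [236 230  85  33  36  38  45  53  67  74  62  48  40  34  33  29  68  77
  76  76  75 190]
57 [237 230  97  34  35  34  44  77  90 110 105  74  48  32  32  34  75  78
  77  79  77 220]
63 [236 237 238 186 148  82  82 131 161 198 187 157 122 149 152 170 172 172
 173 173 176 239]
69 [237 237 237 237 239 146 110 132 160 198 188 158 156 240 241 241 241 242
 242 242 243 243]
75 [237 237 238 238 239 147 117 134 161 198 189 159 156 240 241 241 242 242
 242 243 243 243]
81 [238 238 239 238 240 147 115 133 163 199 189 160 156 241 242 242 242 242
 243 243 243 244]
87 [238 238 239 239 239 149 117 135 163 199 190 161 154 241 242 242 243 243
 243 243 244 244]
93 [238 238 239 239 240 151 116 135 162 185 191 160 156 242 242 243 243 243
 244 244 244 244]
99 [238 238 240 240 240 149 116 133 162 184 192 160 155 242 242 243 244 244
 244 244 244 244]
105 [239 239 239 240 240 150 124 133 161 186 192 160 173 243 243 243 244 244
 243 244 244 244]
111 [239 239 239 240 240 150 122 133 163 184 191 160 172 243 243 243 244 244
 244 244 244 245]
117 [239 239 240 240 240 149 122 132 161 182 190 160 174 243 243 244 244 244
 244 244 245 245]
123 [175 239 240 240 240 148 119 131 159 180 190 158 172 243 244 243 244 244
 244 244 245 245]
129 [133 133 133 134 180 138 119 129 158 179 188 157 174 243 244 244 244 244
 244 244 245 245]
```

carry_out:
  plan:
    - [[4,0,0,0,0,0,5],[4,0,0,0,0,0,5],[4,0,0,0,0,0,5],[4,0,0,0,0,0,5],[4,0,0,0,0,0,5],[0,0,0,0,0,0,5]]

```text
time_s: 23.08
ee_pos: [0.5894, -0.1455, 0.15]
eef_rot: [-3.142, -0.0, 1.591]
force: [0.1, -0.3, -1.1]
grip_width: 0.0084
grip_force: 50.0
```

carry_out:
  plan:
    - [[3,0,0,0,0,0,5],[3,0,0,0,0,0,5],[3,0,0,0,0,0,5],[3,0,0,0,0,0,5],[4,0,0,0,0,0,5],[4,0,0,0,0,0,5],[0,0,0,0,0,0,5]]

```text
time_s: 23.67
ee_pos: [0.5891, -0.1255, 0.15]
eef_rot: [3.142, -0.0, 1.591]
force: [0.4, -0.3, -1.5]
grip_width: 0.0086
grip_force: 50.0
```

carry_out:
  plan:
    - [[4,0,0,0,0,0,5],[4,0,0,0,0,0,5],[4,0,0,0,0,0,5],[4,0,0,0,0,0,5],[4,0,0,0,0,0,5],[4,0,0,0,0,0,5],[4,0,0,0,0,0,5],[4,0,0,0,0,0,5],[4,0,0,0,0,0,5],[0,0,0,0,0,0,5]]

```text
time_s: 24.5
ee_pos: [0.5883, -0.0896, 0.15]
eef_rot: [3.142, -0.0, 1.591]
force: [-0.5, 0.6, -1.2]
grip_width: 0.0087
grip_force: 50.0
```

carry_out:
  plan:
    - [[3,0,0,0,0,0,5],[3,0,0,0,0,0,5],[3,0,0,0,0,0,5],[2,0,0,0,0,0,5],[0,0,0,0,0,0,5]]

```text
time_s: 24.92
ee_pos: [0.5881, -0.0789, 0.1499]
eef_rot: [-3.142, -0.0, 1.591]
force: [-0.2, 0.4, -1.6]
grip_width: 0.0083
grip_force: 50.0
```

carry_out:
  plan:
    - [[1.5,0,0,0,0,0,5],[1.5,0,0,0,0,0,5],[0,0,0,0,0,0,5]]

```text
time_s: 25.17
ee_pos: [0.588, -0.0761, 0.1499]
eef_rot: [-3.142, -0.0, 1.59]
force: [-0.1, -0.1, -1.3]
grip_width: 0.0085
grip_force: 50.0
```

carry_out:
  plan:
    - [[0,0,0,0,0,0,12],[0,0,0,0,0,0,24],[0,0,0,0,0,0,24],[0,0,-5,0,0,0,24],[0,0,-15,0,0,0,24],[0,0,-25,0,0,0,24],[-25,0,0,0,0,0,10],[-30,0,0,0,0,0,0],[-18,0,0,0,0,0,0],[0,0,15,0,0,0,0],[0,0,25,0,0,0,0],[0,0,12,0,0,0,0],[0,0,0,0,0,0,0],[0,0,0,0,0,0,0]]
  squeeze: 20

```text
time_s: 26.33
ee_pos: [0.5895, -0.1491, 0.1433]
eef_rot: [-3.141, -0.0, 1.591]
force: [0.2, -0.1, -0.4]
grip_width: 0.0002
grip_force: 0.0
```

Run:
```python
from h import *
from station import telemetry
o=telemetry.get_obs(); print(o["ee_pos"],o["eef_rot"],o["force"])
c=snap("wrist","w10"); g=c["pixels"].min(2).astype(int)
t=proj(c,[[.5888,-.0664,.154],[.589,-.104,.154],[.589,-.111,.154]]); print(t)
for r in range(90,290,8): print(r,g[r,200:312:5])
```

```text
[ 0.58953208 -0.14912866  0.14329239] [-3.14108605e+00 -1.58561952e-04  1.59055267e+00] [ 0.19397107 -0.10395414 -0.43608319]
[[255.87349773  93.83755174]
 [254.76530736 165.21372353]
 [254.50681912 177.55087217]]
90 [235 236 236 236 237 238 194  45  48  60  77  75  56  47  41  85  89  89
 232 243 116  48  47]
98 [235 236 236 237 237 238 238 239 194 125 174 188 148 241 242 242 242 243
 243 243  96  52  51]
106 [236 236 237 237 237 238 239 239 194 127 176 190 148 242 242 242 243 243
 243 244  81  55  53]
114 [233 236 237 237 238 238 239 240 194 127 174 192 149 242 242 243 243 244
 244 244  71  58  55]
122 [138 137 162 182 181 237 239 239 195 126 174 192 149 243 243 243 243 244
 244 244  64  58  56]
130 [136 137 137 138 137 137 138 142 139 124 174 194 148 242 243 243 244 244
 244 245  61  59  56]
138 [136 135 135 135 135 137 136 136 137  92 171 193 148 236 243 244 243 244
 245 245  51  57  57]
146 [134 133 135 135 135 135 135 135 136  90 101 105  94 138 185 231 243 244
 244 245  51  56  56]
154 [173 202 213 133 134 134 134 134 134  89 101 102  93 138 138 137 163 244
 244 243  47  52  5
[... 550 characters left out ...]
 38 37 39 36 38 37 35 35]
218 [21 22 22 23 24 36 38 35 36 38 36 38 37 37 37 37 37 38 37 37 35 36 35]
226 [35 34 35 35 35 35 36 79 87 88 78 24 88 88 86 50 36 37 36 36 36 35 34]
234 [34 34 34 35 35 80 39 86 87 88 77 25 87 88 88 80 36 35 36 37 35 35 35]
242 [35 34 34 34 35 37 63 87 89 88 70 24 88 88 87 88 37 37 35 35 34 34 35]
250 [34 35 34 33 35 35 85 89 86 86 62 23 89 88 88 88 43 35 35 36 34 36 33]
258 [35 36 35 35 36 36 88 87 88 88 60 24 88 88 87 88 67 36 36 36 34 35 34]
266 [34 34 34 34 35 48 88 87 87 86 56 22 87 87 88 86 87 38 34 36 32 34 33]
274 [34 33 35 35 34 77 87 87 87 86 53 23 87 87 87 87 88 37 36 36 35 34 33]
282 [19 17 18 20 20 20 19 19 20 22 44 22 51 20 21 20 17 19 19 19 19 18 19]
```

The T bar spans rows 160–181, centred at u≈253 in line with the shut fingers. I'm pushing it home.

carry_out:
  plan:
    - [[8,0,0,0,0,0,0],[10,0,0,0,0,0,0],[5,0,0,0,0,0,0],[3,0,0,0,0,0,0],[3,0,0,0,0,0,0],[3,0,0,0,0,0,0],[3,0,0,0,0,0,0],[3,0,0,0,0,0,0],[3,0,0,0,0,0,0],[0,0,0,0,0,0,0]]

```text
time_s: 27.22
ee_pos: [0.5887, -0.1079, 0.1429]
eef_rot: [-3.142, -0.0, 1.59]
force: [-0.3, 0.2, 0.1]
grip_width: 0.0003
grip_force: 0.0
```

carry_out:
  plan:
    - [[3,0,0,0,0,0,0],[3,0,0,0,0,0,0],[3,0,0,0,0,0,0],[3,0,0,0,0,0,0],[2,0,0,0,0,0,0],[0,0,0,0,0,0,0]]

```text
time_s: 27.72
ee_pos: [0.5884, -0.0938, 0.1429]
eef_rot: [-3.141, -0.0, 1.591]
force: [-0.4, -0.5, -0.4]
grip_width: 0.0005
grip_force: 0.0
```

carry_out:
  plan:
    - [[2,0,0,0,0,0,0],[2,0,0,0,0,0,0],[2,0,0,0,0,0,0],[1.5,0,0,0,0,0,0],[0,0,0,0,0,0,0]]

```text
time_s: 28.13
ee_pos: [0.5883, -0.0865, 0.1429]
eef_rot: [-3.142, -0.0, 1.59]
force: [-0.2, -0.5, 0.5]
grip_width: 0.0001
grip_force: 0.0
```

Run:
```python
from h import *
from station import telemetry
o=telemetry.get_obs(); print(o["ee_pos"],o["force"])
c=snap("wrist","w11"); g=c["pixels"].min(2).astype(int)
for r in range(100,200,4): print(r,g[r,200:312:5])
```

```text
[ 0.5882636  -0.08649651  0.14292234] [-0.19359763 -0.48913421  0.52700728]
100 [ 66  68  68  74  76  76  80  74  32  41  62  75  55  37  34  61  63  65
 243 245  93  49  49]
104 [ 67  67  70  73  73  79  80  74  31  41  62  75  55  37  34  63  64  65
 244 245  77  51  49]
108 [ 65  68  71  73  77  77  80  74  33  41  63  76  56  38  35  63  66  64
 244 246  74  52  50]
112 [ 67  68  70  73  75  78  80  76  33  43  63  76  56  37  35  63  67  66
 244 245  67  51  50]
116 [ 68  70  70  73  74  77  80  76  36  41  66  77  55  41  36  66  65  64
 245 245  58  51  50]
120 [ 68  70  72  72  75  76  79  75  36  43  67  78  54  40  35  65  66  66
 245 245  56  52  52]
124 [ 33  35  72  73  74  76  80  76  35  45  69  79  55  39  37  65  69  68
 245 245  55  52  49]
128 [ 34  37  37  63  68  77  79  75  37  47  69  79  56  40  38  66  65  67
 245 245  53  53  52]
132 [ 37  36  38  37  35  66  70  67  36  47  70  80  56  42  40  67  67  68
 245 245  55  54  51]
136 [139 138 139  36  37  35  35  34  32  48  71  79  57  41  38  68  68  68
 246 246  49  53  53]
140 [154 154 152 152 152 152 151  
[... 750 characters left out ...]
52  53]
172 [155 156 154 153 153 153 152  48  40  38  39  38  39  38  37  71  72  82
 245 238  43  53  52]
176 [155 155 154 155 153 153 153  48  45  50  57  38  37  38  37  68  72  83
 245 238  43  54  52]
180 [156 155 155 154 154 152 153  49  41  41  45  55  48  46  40  70  72  76
 198 202  42  53  53]
184 [156 155 156 154 154 153 154  54  38  40  42  46  39  39  38  39  40  55
 154 114  43  54  51]
188 [155 156 154 153 155 154 154  55  39  40  39  40  36  39  37  41  42  66
 153 110  46  54  53]
192 [156 155 154 156 154 154 153  54  40  40  40  40  40  39  37  42  42  66
 152 102  46  53  53]
196 [155 155 155 154 154 152 153  55  41  40  38  41  41  39  43  91  99 117
 155 104  46  55  52]
```

carry_out:
  plan:
    - [[1,0,0,0,0,0,0],[1,0,0,0,0,0,0],[1,0,0,0,0,0,0],[0,0,0,0,0,0,0]]

```text
time_s: 28.52
ee_pos: [0.5882, -0.0844, 0.143]
eef_rot: [3.142, 0.001, 1.59]
force: [0.4, -4.4, -0.6]
grip_width: 0.0005
grip_force: 2.3
```

Run:
```python
from h import *
from station import telemetry
o=telemetry.get_obs(); print(o["ee_pos"],o["force"],o["moment"])
c=snap("wrist","w12"); g=c["pixels"].min(2).astype(int)
print(proj(c,[[.588,-.0664,.1645],[.588,-.0664,.159],[.588,-.0764,.159],[.588,-.0824,.143],[.607,-.0714,.159],[.569,-.0714,.159]]).round())
for r in range(176,290,4): print(r,g[r,200:312:5])
```

```text
[ 0.58821312 -0.08436744  0.14296752] [ 0.3887541  -4.35340933 -0.59788943] [-0.93760746  0.03122454 -0.00599942]
[[254. 219.]
 [254. 215.]
 [254. 232.]
 [254. 230.]
 [288. 224.]
 [220. 223.]]
176 [150 150 149 148 148 148 147  45  40  45  43  42  36  35  36  65  68  78
 241 231  39  50  50]
180 [150 148 150 148 148 147 147  44  36  40  44  44  43  42  39  66  68  86
 147 116  40  51  50]
184 [149 149 149 148 148 147 148  49  37  36  36  36  38  37  37  38  39  52
 148 109  39  50  50]
188 [148 149 148 149 148 147 147  52  37  38  37  38  37  36  33  38  39  61
 146 104  40  50  48]
192 [150 149 149 148 148 148 147  51  38  38  38  36  37  36  35  39  38  62
 147  97  42  51  49]
196 [150 149 148 148 149 148 148  51  37  39  39  37  37  38  35  40  47 134
 242 156  41  50  49]
200 [150 148 148 148 147 147 148  56  39  38  37  38  38  36  46 127 231 234
 242 172  44  50  49]
204 [149 148 149 148 148 148 147  57  38  36  39  38  39  38  51 145 242 242
 242 144  52  50  50]
208 [150 148 149 148 146 138 139  56  37  37  38  38  38  36  59 147 242 241
 242 138  52  50  49]
212 [149 148 148
[... 1191 characters left out ...]
8  48  50 102 102 104 102  69  34 103 103 102 103  90  47
  47  47  45  44  44]
264 [ 47  47  48  51  47  56 102 103 102 103  67  33 104 102 103 101  96  47
  45  45  46  44  43]
268 [ 46  45  46  48  45  66 101 102 102 102  66  33 102 101 102 101 101  44
  44  44  45  43  44]
272 [ 46  45  46  45  45  84 103 101 102 101  62  30 100 101 102 102 102  45
  43  43  43  43  42]
276 [ 44  44  46  46  44  92 101 101 102 101  62  28 101 101 100 101 100  48
  45  43  44  42  42]
280 [31 32 33 32 31 49 49 48 47 48 59 28 71 49 47 49 48 33 30 31 31 30 29]
284 [27 28 25 28 26 28 27 27 27 27 51 28 60 28 29 27 27 26 26 26 25 23 25]
288 [27 24 27 26 26 27 25 27 26 25 51 26 60 27 26 25 26 25 27 25 24 22 24]
```

The T bar (rows 210–227) lies against the knuckle face, and the -4.4 N reaction shows it is home. I'm pressing a touch more, then backing off.

carry_out:
  plan:
    - [[0.7,0,0,0,0,0,0],[0,0,0,0,0,0,0],[0,0,0,0,0,0,0]]

```text
time_s: 28.82
ee_pos: [0.5882, -0.0842, 0.143]
eef_rot: [3.141, 0.002, 1.59]
force: [0.9, -8.5, -0.2]
grip_width: 0.0005
grip_force: 4.3
```

carry_out:
  plan:
    - [[-4,0,0,0,0,0,0],[-15,0,0,0,0,0,0],[-30,0,0,0,0,0,0],[-20,0,-15,0,0,0,0],[0,0,-35,0,0,0,0],[0,0,-35,0,0,0,0],[0,0,-20,0,0,0,0],[0,0,0,0,0,0,0],[0,0,0,0,0,0,0]]

```text
time_s: 29.57
ee_pos: [0.5897, -0.1528, 0.2486]
eef_rot: [3.14, 0.0, 1.59]
force: [0.2, -0.5, -1.2]
grip_width: 0.0004
grip_force: 0.0
```

Run:
```python
from h import *
from station import telemetry
o=telemetry.get_obs(); print(o["ee_pos"],o["force"])
c=snap("wrist","w13"); g=c["pixels"].min(2).astype(int)
for y in (-.0664,-.0714,-.0764): print(proj(c,[.588,y,.159]).round(1))
r0=int(proj(c,[.588,-.0664,.159])[0,1])
for r in range(r0-10,r0+22,2): print(r,g[r,215:300:5])
```

```text
[ 0.58968041 -0.15284956  0.24859288] [ 0.22356568 -0.50687609 -1.15092162]
[[253.7  90. ]]
[[253.6  96.4]]
[[253.5 102.7]]
80 [233 234 235 236 236  79  43  65  65  40  59  81 119 241  43  42  41]
82 [234 234 235 236 236  78  45  65  66  41  60  80 123 240  45  43  42]
84 [234 235 235 236 237  80  44  68  67  41  60  82 127 241  44  44  41]
86 [233 235 235 236 237  80  45  69  65  43  63  83 132 241  45  43  43]
88 [234 235 236 226 226  83  50  67  60  47  62  77 139 241  44  44  43]
90 [234 235 236 144 134 123 118 118 117 114 114 111 193 242  44  43  45]
92 [234 235 235 151 158 160 160 160 157 157 156 155 203 242  48  46  43]
94 [234 235 236 161 169 171 173 174 174 174 175 175 197 242  47  44  44]
96 [235 235 236 159 168 170 171 173 174 176 178 179 202 242  47  47  45]
98 [235 235 236 153 150 153 154 155 156 157 156 158 207 242  47  46  44]
100 [234 235 236 176 121 123 124 126 128 129 128 132 217 242  48  46  44]
102 [235 236 237 231 219 219 221 222 222 225 224 226 237 242  47  47  45]
104 [235 236 237 237 237 238 239 240 240 240 240 241 241 242  49  48  47]
106 [235 236 236 237 238 239 239 239 240 240 241 241 241 242  48  47  46]
108 [235 236 237 237 238 238 238 239 240 240 241 241 242 241  49  48  46]
110 [221 230 237 237 238 238 239 239 240 241 241 241 242 242  50  49  46]
```

The T bar spans rows 89–102, where 90–103 was predicted for fully home, and sits directly against the knuckle. I'm handing in.

```bash
python3 -c "
from station import ctrl
print(ctrl.hand_in())"
```

```text
the job is handed in; nothing more can be done
None
```

The lid is closed on the centrifuge, the hinge pin is through all three knuckles with its T handle against the knuckle, and I handed the job in at about 30 s. The station returned no verdict, so this rests on my last force and camera readings.

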